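# Check a hand brake lever against its stop

### The arm

A 6-joint arm with a two-finger parallel gripper is mounted at the origin on a cart in front of the work surface, level with it; the furniture and walls round the work are solid. World frame = base frame: x ahead of the robot, y to its left, z up, the work surface at z = 0. Lengths are in m, angles in degrees, forces in N, time in s.
With the tool pointing down it reaches from about 0.4 to 0.825 m from the base axis. Payload 7 kg.
Tool frame: the origin (TCP) lies between the finger pads; the fingertips stand 25 mm ahead of it and the grasp point (between the pads) lies 6 mm ahead of it; z points along the fingers, y is the line along which they close (so a half turn about z gives the same grasp; the last joint's range is limited). The gripper opens to 88 mm and grips with 3 to 60 N. Pads are 19 mm wide; open, the fingers measure 130 mm over their backs; the gripper's body (78 mm by 193 mm) begins 47 mm behind the grasp point.
Start: joints at [81.423, 20.546, 0.682, 0, -70.136, -16.507], TCP at [0.286, 0.611, 0.226] pointing down, gripper open.
Joint ranges: [-176.03, 176.03], [-82.01, 121.73], [-58.28, 71.71], [-173.87, 95.51], [-174.79, -0.11], [-173.66, 173.66]. Speed limits (degrees/s): [136.94, 136.94, 172.46, 180, 180, 180].

### API

Orientations are given as [roll, pitch, yaw] about the fixed x, y, z axes, in that order (R = Rz(yaw) Ry(pitch) Rx(roll)).
In Python, from plant import r gives the robot as it stands.
- The arm moves only by the shell command python3 -m crank 'ROWS' [FORCE]. ROWS is JSON, a list of rows, each a list of 3 entries, a list of its own where there are three numbers: the turn, a rotation vector about the tool's x, y, z in degrees, then the shift along the tool's x, y, z in cm, then the closure, from -1 (fully open) to 1 (shut). In form: [[[wx, wy, wz], [dx, dy, dz], fingers], ...]. A call has 1 to 8 rows; each row shifts and turns the commanded pose from where the row before left it, along the tool's axes as they then stand; what a row does not reach is not made up. A row lasts 1/10 s, in which the tool goes at most 50 mm and 8.59 degrees, less where a joint would pass 70% of its speed; a pose out of reach is approached as far as the arm can. A call with a gripper value outside its range is refused whole. The fingers move at their own pace and stop on an object; FORCE is the grip in N (left out, the last holds). Time passes only in rows, so rows that do not move let the fingers close. It gives the time, the measured TCP pose, the force, the opening and the grip force at its end, in the units of the state.
- r.get_state(): the state, without advancing time (a new reading comes with each control period).
- r.capture(name): name is "scene" or "top" or "wrist"; returns a dict with "color" (384x512x3 uint8, red, green, blue), "range_z" (384x512 float32, m along the optical axis (not along the pixel's ray), 0 where there is no reading), "intrinsics" (3x3 intrinsics, pixels), "world_from_camera" (4x4, takes a point from camera to world coordinates); the wrist camera has in their place "hand_eye" (4x4, takes a point from camera to tool coordinates, whose origin is the TCP and whose axes are the flange's). Camera axes: x right, y down, z forward; pixel columns grow to the right and rows downward; lengths in m; the calibration is good to about 2 mm. A picture is of the moment at which its call begins: read the wrist's pose just before it.
- r.close_job(): hands the job in; it is judged then, once.
The state is a dict: "time_s": time; "joints": joint angles; "qd": joint speeds; "joint_torque": joint torques, N m; "tcp_pos": TCP position; "eef_rot": TCP orientation; "contact_force": force on the tool from outside, world axes, zero at the start; "moment": the same for the moment, N m; "gripper_width": finger opening in m; "gripper_force": force on a finger pad.
Only numpy, scipy, OpenCV 4.12 (cv2) and the standard library are available. Lean on these libraries where they do the work, as an engineer would, in place of code of your own. Each camera call takes 0.05 s, during which the arm holds its last target. There are 200 camera calls.

### The job

Check the red hand brake lever on the blue bench stand with the outside of the shut fingers, gripping nothing: press it towards the bar until it meets its stop, ease it back out to its rest without letting it snap back, then press it in to its stop a second time. Finish while still holding it there with the fingers, fully in and short of the bar, so that the gap can be gauged. Press firmly but without forcing it, push on the lever only and not on the bar, and leave the other things on the bench where they lie.

Things in the scene. Friction and masses are not known exactly. Their poses are not given: they have to be found in the camera images.
- stand: Blue steel bench stand fixed to the bench, base plate 90 x 170 mm on short rubber feet (plate top 22 mm above the bench) with two posts that carry a bar 100 mm up. Origin: centre of the base's underside; z up; y along the bar; the lever is on the -x side of the bar, with its pivot near the +y end of the bar. The stand's place and yaw vary.
- handlebar: Straight level bar with black rubber grips, 240 mm long, 31 mm diameter over the grips, caps over it on the posts up to 121 mm above the bench. Origin: in the bar's axis, at mid-length between the posts, 100 mm above the bench; y along the bar.
- brake_lever (a joint): Hinge of the red lever about an upright axis, rad: 0 at rest (a spring returns it there), 0.28 at its stop, where the lever stands parallel to the bar and about 22 mm clear of the grip. The spring takes about 2.6 N at press_point to start and 8.7 N at the stop.
- lever_pivot (a point): Point on the pivot axis of the red lever. Red lever blade, 165 mm long from the pivot to the end of its 20 mm ball tip, 11 mm thick across the press, 18 mm high (91 to 109 mm above the bench). This point lies 100 mm above the bench. The blade runs along its own -y; its own +x points to the bar, the way it is pressed. Nothing stands below it but the low base plate (and screw heads to 27 mm).
- press_point (a point): Point on the lever's outer face (the face away from the bar), half-way up (100 mm above the bench), 115 mm from the pivot axis. Its x axis is the way to press (level, square to the face) and turns with the lever, anticlockwise from above, as it goes in; it travels 32 mm from rest to stop.
- caliper: Digital caliper, 74 x 236 x 16 mm, lying loose in front; bystander. Origin: centre of its underside.
- vee_block: Grey steel vee block, 50 x 48 x 42 mm, loose bystander. Origin: centre of its underside.
- ball_pen: Red ball pen, 145 mm long, loose bystander. Origin: centre of its underside.
- usb_stick: Black and red USB stick, 51 mm long, loose bystander. Origin: centre of its underside.

How it is judged:
By the outcome, as a careful person would: the job done as asked, in the order asked, and still so for the second after the job is handed in, while the arm keeps its last pose, push and grip.
It also fails if it takes over 64 s, if anything falls off the work surface, if the arm or the gripper's body presses on something with over 40 N, if the wrist force passes 120 N, or if a joint passes its speed limit or range.

## Working session

There is one attempt and no reset: what is moved stays moved. The work goes in short steps, Python scripts to look and compute and a shell command to move; the robot and the scene stay as the last step left them, time stands still between calls to the robot, and variables do not carry over. Pictures are saved under pics/ and viewed, at most 10 in all, crops included, and the job is handed in when it is done.

```bash
mkdir -p pics; cat > h.py <<'E'
import numpy as np, cv2
from plant import r
from scipy.spatial.transform import Rotation as R
def cap(n):
    s=r.get_state(); c=r.capture(n)
    if n=="wrist":
        T=np.eye(4);T[:3,:3]=R.from_euler('xyz',s['eef_rot'],degrees=True).as_matrix();T[:3,3]=s['tcp_pos']
        c['world_from_camera']=T@c['hand_eye']
    return c
def pts(c):
    z=c['range_z'];K=c['intrinsics'];v,u=np.mgrid[:z.shape[0],:z.shape[1]]
    P=np.stack([(u-K[0,2])/K[0,0]*z,(v-K[1,2])/K[1,1]*z,z],-1)
    T=c['world_from_camera'];return P@T[:3,:3].T+T[:3,3]
def red(c):
    h=cv2.cvtColor(c['color'],cv2.COLOR_RGB2HSV);return ((h[...,0]<8)|(h[...,0]>172))&(h[...,1]>130)&(h[...,2]>60)
E
python3 - <<'E'
from h import *
print(r.get_state())
ims=[]
for n in("scene","top"):
    c=cap(n);P=pts(c);m=red(c)&(c['range_z']>0)
    cv2.imwrite(f'pics/{n}.png',c['color'][...,::-1])
    k,l,st,ce=cv2.connectedComponentsWithStats(m.astype(np.uint8))
    for i in range(1,k):
        if st[i,4]>15:
            Q=P[l==i];print(n,st[i],Q.mean(0).round(3),Q.min(0).round(3),Q.max(0).round(3))
E
```

```text
{'time_s': 0.0, 'joints': array([ 8.14223905e+01,  2.05893837e+01,  6.35253804e-01, -2.09948532e-02,
       -7.01368683e+01, -1.65066492e+01]), 'qd': array([ 0.0214244 , -0.02262677, -0.05985571, -0.02565292, -0.07618309,
        0.03787179]), 'joint_torque': array([-1.51809985e-03, -5.82716274e+01,  2.93045425e+01,  6.99707955e+00,
        6.85101666e-03, -1.68971201e-04]), 'tcp_pos': array([0.28598105, 0.61088521, 0.22475435]), 'eef_rot': array([ 1.79907144e+02, -6.93421540e-03, -2.50914022e+01]), 'contact_force': array([-0.04032771,  0.08687868,  0.38821537]), 'moment': array([-0.02435924,  0.00543404,  0.04016782]), 'gripper_force': 0.0, 'gripper_width': 0.08779903603438201}
scene [197 176  69  16 439] [0.58  0.199 0.103] [0.517 0.14  0.092] [0.646 0.259 0.111]
scene [340 222   6   5  20] [ 0.415 -0.017  0.008] [ 0.406 -0.027  0.007] [ 0.422 -0.007  0.01 ]
scene [211 238   9  42 160] [0.457 0.301 0.008] [0.402 0.265 0.004] [0.518 0.334 0.011]
top [207 107  61  63 477] [0.576 0.189 0.108] [0.521 0.139 0.103] [0.637 0.247 0.114]
top [170 176  35  60 210] [0.466 0.298 0.008] [ 0.405  0.265 -0.003] [0.523 0.334 0.013]
top [340 222  10   9  52] [ 0.416 -0.016  0.009] [ 0.408 -0.025  0.006] [ 0.424 -0.006  0.012]
```

View pics/top.png

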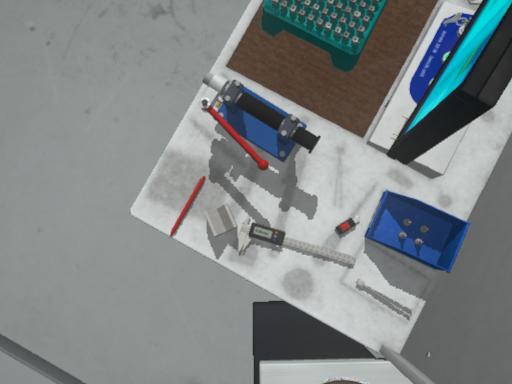

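View pics/scene.png

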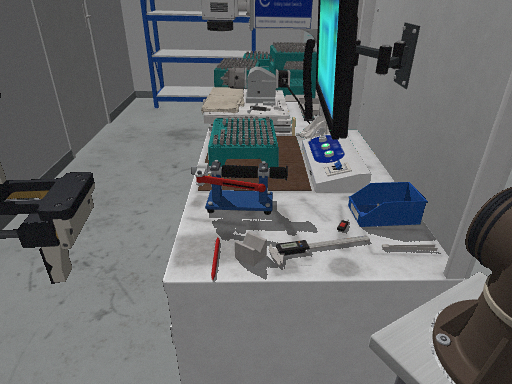

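The top view shows the red lever running from its pivot near (207,103) to the ball tip at (264,165). The bar lies behind it from (215,82) to (318,143), and the pen, vee block, caliper and USB stick are in front. The scene view agrees, with the lever at (197–266, 176–192).

```bash
python3 - <<'E'
from h import *
c=cap("top");P=pts(c);m=red(c)
k,l,st,ce=cv2.connectedComponentsWithStats(m.astype(np.uint8))
i=1+np.argmax(st[1:,4]);
# rays of lever pixels to z=0.109
K=c['intrinsics'];T=c['world_from_camera']
def ray(uv,z):
    d=np.c_[(uv-K[[0,1],[2,2]])/K[[0,1],[0,1]],np.ones(len(uv))]@T[:3,:3].T
    return (T[:3,3]+d*((z-T[2,3])/d[:,2])[:,None])[:,:2]
v,u=np.nonzero(l==i);Q=ray(np.c_[u,v].astype(float),.109)
vx,vy,x0,y0=cv2.fitLine(Q.astype(np.float32),cv2.DIST_HUBER,0,.001,.001).ravel()
d=np.array([vx,vy]); d*=np.sign(d[1]);n=np.array([d[1],-d[0]])
t=(Q-[x0,y0])@d; print('lever dir',d,np.degrees(np.arctan2(d[1],d[0])),'ends',[x0,y0]+d*t.min(),[x0,y0]+d*t.max(),np.ptp(t))
for a in np.arange(t.min(),t.max(),.015):
    w=((Q-[x0,y0])@n)[(t>=a)&(t<a+.015)];print(round(a-t.min(),3),w.min().round(4),w.max().round(4))
# bar: dark points z .1-.125
h=cv2.cvtColor(c['color'],cv2.COLOR_RGB2HSV)
b=(h[...,2]<70)&(P[...,2]>.1)&(P[...,2]<.13)&(np.hypot(P[...,0]-.62,P[...,1]-.17)<.16)
B=P[b][:,:2].astype(np.float32);print(b.sum(),B.min(0),B.max(0))
f=cv2.fitLine(B,cv2.DIST_HUBER,0,.001,.001).ravel();print('bar',f,np.degrees(np.arctan2(f[1],f[0])))
bl=(h[...,0]>100)&(h[...,0]<125)&(h[...,1]>120)&(P[...,2]>.012)&(P[...,2]<.03)&(np.hypot(P[...,0]-.62,P[...,1]-.17)<.15)
print('plate',bl.sum(),cv2.minAreaRect(P[bl][:,:2].astype(np.float32)))
print(ray(np.array([[207.,103],[264,165],[215,82],[318,143]]),.105))
E
```

```text
lever dir [0.74154955 0.6708981 ] 42.136417 ends [0.5230894  0.14152841] [0.63583408 0.24353128] 0.15203930146254135
0.0 -0.0086 0.0082
0.015 -0.005 0.0041
0.03 -0.0043 0.005
0.045 -0.0047 0.0047
0.06 -0.005 0.0043
0.075 -0.0041 0.0053
0.09 -0.0044 0.0049
0.105 -0.0048 0.0046
0.12 -0.0051 0.0042
0.135 -0.0042 0.0039
0.15 -0.0043 0.0022
1237 [0.5501612  0.04345227] [0.6742988  0.21494186]
bar [0.55343676 0.83289117 0.6219336  0.14446366] 56.396885
plate 1621 ((0.6299317479133606, 0.14966963231563568), (0.16758358478546143, 0.0879070907831192), 56.382179260253906)
[[0.64535907 0.24700764]
 [0.52788207 0.14460447]
 [0.68483617 0.23180596]
 [0.56644833 0.04507167]]
```

```bash
python3 -m crank '[[[0,0,0],[2.4,1.6,0],1],[[0,0,0],[2.4,1.6,0],1],[[0,0,0],[2.4,1.6,0],1],[[0,0,0],[2.4,1.6,0],1],[[0,0,0],[2.4,1.6,0],1],[[0,0,0],[2.4,1.6,0],1],[[0,0,0],[2.4,1.6,0],1],[[0,0,0],[2.4,1.6,0],1]]' 20
python3 -m crank '[[[0,0,0],[2.4,1.6,0],1],[[0,0,0],[2.4,1.6,0],1],[[0,0,0],[2.4,1.6,0],1],[[0,0,0],[2.4,1.6,0],1],[[0,0,0],[2.4,1.6,0],1],[[0,0,0],[2.4,1.6,0],1],[[0,0,0],[2.4,1.6,0],1],[[0,0,0],[2.4,1.6,0],1]]'
python3 -m crank '[[[0,0,6],[0,0,0],1],[[0,0,6],[0,0,0],1],[[0,0,6],[0,0,0],1],[[0,0,5.5],[0,0,0],1],[[0,0,0],[0,0,0],1],[[0,0,0],[0,0,0],1]]'
python3 - <<'E'
from h import *
c=cap("wrist");P=pts(c);m=red(c);cv2.imwrite('pics/w1.png',c['color'][...,::-1])
k,l,st,ce=cv2.connectedComponentsWithStats(m.astype(np.uint8))
i=1+np.argmax(st[1:,4]);Q=P[(l==i)&(c['range_z']>0)];print(st[i],Q.min(0),Q.max(0))
Q=Q[Q[:,2]>.1]
f=cv2.fitLine(Q[:,:2].astype(np.float32),cv2.DIST_HUBER,0,.001,.001).ravel();d=f[:2]*np.sign(f[1]);t=(Q[:,:2]-f[2:])@d
print(d,np.degrees(np.arctan2(d[1],d[0])),f[2:]+d*t.min(),f[2:]+d*t.max(),np.median(Q[:,2]))
n=np.array([d[1],-d[0]])
for a in np.arange(t.min(),t.max(),.015):
    w=((Q[:,:2]-f[2:])@n)[(t>=a)&(t<a+.015)];print(round(a-t.min(),3),w.min().round(4),w.max().round(4))
E
```

```text
time_s: 0.95
tcp_pos: [0.4061, 0.4128, 0.2255]
eef_rot: [180.0, 0.0, -25.1]
contact_force: [0.5, 0.4, -0.3]
gripper_width: 0.0292
gripper_force: 0.0
time_s: 1.75
tcp_pos: [0.5258, 0.2155, 0.2255]
eef_rot: [180.0, 0.0, -25.1]
contact_force: [0.4, -0.3, 0.6]
gripper_width: 0.0004
gripper_force: 0.0
time_s: 2.35
tcp_pos: [0.5253, 0.2166, 0.2255]
eef_rot: [180.0, 0.0, -48.4]
contact_force: [-0.3, -0.3, -0.3]
gripper_width: 0.0003
gripper_force: 0.0
[ 147  118  166   20 2035] [ 0.52125182  0.13554493 -0.00303124] [0.6452247  0.2448022  0.11076802]
[0.74087733 0.67164034] 42.193794 [0.52392861 0.13866761] [0.63995722 0.24385303] 0.10774876268332018
0.0 -0.0088 0.0087
0.015 -0.0058 0.005
0.03 -0.0055 0.0046
0.045 -0.0054 0.0047
0.06 -0.0053 0.0047
0.075 -0.0051 0.0048
0.09 -0.0048 0.0044
0.105 -0.0047 0.0045
0.12 -0.0045 0.0045
0.135 -0.0052 0.0045
0.15 -0.0051 0.0046
```

View pics/w1.png

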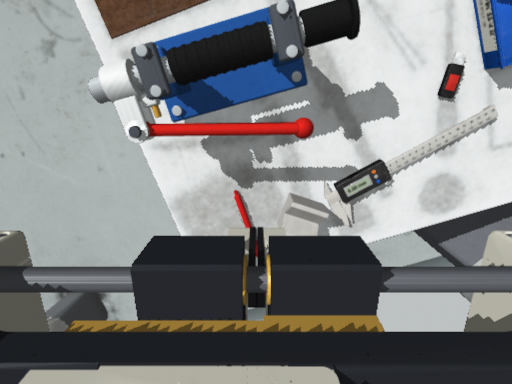

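The wrist view shows the lever from its pivot bolt at (138,130) to the ball at (304,128), square to the tool. This agrees with the top view to within about 3 mm.

```bash
python3 -m crank '[[[0,0,0],[0,0.3,2],1],[[0,0,0],[0,0,2],1],[[0,0,0],[0,0,2],1],[[0,0,0],[0,0,2],1],[[0,0,0],[0,0,2],1],[[0,0,0],[0,0,2],1],[[0,0,0],[0,0,0],1],[[0,0,0],[0,0,0],1]]'
python3 -m crank '[[[0,0,0],[1,0,0],1],[[0,0,0],[1,0,0],1],[[0,0,0],[0.8,0,0],1],[[0,0,0],[0.3,0,0],1],[[0,0,0],[0.2,0,0],1],[[0,0,0],[0,0,0],1],[[0,0,0],[0,0,0],1]]'
python3 - <<'E'
from h import *
c=cap("wrist");cv2.imwrite('pics/w2.png',c['color'][...,::-1])
E
```

```text
time_s: 3.2
tcp_pos: [0.5233, 0.2147, 0.1059]
eef_rot: [180.0, -0.0, -48.5]
contact_force: [0.1, 0.0, 0.7]
gripper_width: 0.0003
gripper_force: 0.0
time_s: 3.9
tcp_pos: [0.5449, 0.1899, 0.1057]
eef_rot: [180.0, 0.0, -48.6]
contact_force: [0.2, 0.2, 0.2]
gripper_width: 0.0004
gripper_force: 0.0
```

View pics/w2.png

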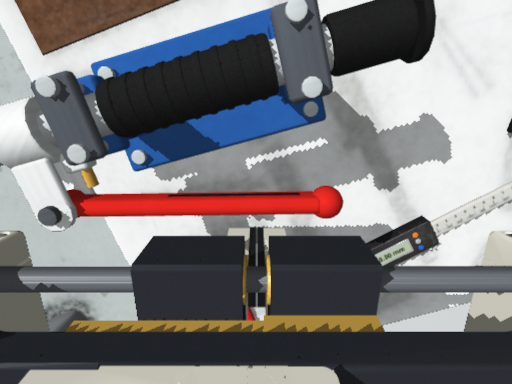

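The fingers stand about 7 mm outside the lever's outer face, at mid-blade. The lever runs from (75,205) to (328,202), with nothing in between.

```bash
python3 -m crank '[[[0,0,0],[0.2,0,0],1],[[0,0,0],[0.2,0,0],1],[[0,0,0],[0.1,0,0],1],[[0,0,0],[0,0,0],1]]'
python3 -m crank '[[[0,0,0],[0.1,0,0],1],[[0,0,0],[0.1,0,0],1],[[0,0,0],[0,0,0],1],[[0,0,0],[0,0,0],1]]'
python3 -m crank '[[[0,0,0],[0.1,0,0],1],[[0,0,0],[0.1,0,0],1],[[0,0,0],[0,0,0],1],[[0,0,0],[0,0,0],1]]'
```

```text
time_s: 4.35
tcp_pos: [0.5484, 0.1861, 0.1056]
eef_rot: [180.0, -0.0, -48.6]
contact_force: [-0.3, 0.7, -1.1]
gripper_width: 0.0005
gripper_force: 0.0
time_s: 4.75
tcp_pos: [0.5496, 0.1848, 0.1057]
eef_rot: [-180.0, 0.0, -48.6]
contact_force: [-1.8, 0.2, 0.9]
gripper_width: 0.0006
gripper_force: 0.4
time_s: 5.15
tcp_pos: [0.5508, 0.1833, 0.1056]
eef_rot: [180.0, 0.0, -48.6]
contact_force: [-2.1, 3.6, 0.7]
gripper_width: 0.0004
gripper_force: 1.3
```

```bash
python3 -m crank '[[[0,0,-1],[0.2,0.03,0],1],[[0,0,-1],[0.2,0.03,0],1],[[0,0,-1],[0.2,0.03,0],1],[[0,0,-1],[0.2,0.03,0],1],[[0,0,-1],[0.2,0.03,0],1],[[0,0,-1],[0.2,0.03,0],1],[[0,0,0],[0,0,0],1],[[0,0,0],[0,0,0],1]]'
python3 -m crank '[[[0,0,-1],[0.2,0.03,0],1],[[0,0,-1],[0.2,0.03,0],1],[[0,0,-1],[0.2,0.03,0],1],[[0,0,-1],[0.2,0.03,0],1],[[0,0,-1],[0.2,0.03,0],1],[[0,0,-1],[0.2,0.03,0],1],[[0,0,0],[0,0,0],1],[[0,0,0],[0,0,0],1]]'
```

```text
time_s: 5.95
tcp_pos: [0.5583, 0.1736, 0.1058]
eef_rot: [-180.0, 0.0, -42.5]
contact_force: [-2.0, 4.9, -0.2]
gripper_width: 0.0003
gripper_force: 2.4
time_s: 6.75
tcp_pos: [0.5663, 0.1652, 0.1058]
eef_rot: [-179.9, 0.0, -36.5]
contact_force: [-4.2, 7.4, 1.3]
gripper_width: 0.0004
gripper_force: 3.5
```

```bash
python3 -m crank '[[[0,0,-1],[0.2,0.03,0],1],[[0,0,-0.5],[0.1,0.01,0],1],[[0,0,0],[0,0,0],1],[[0,0,0],[0,0,0],1]]'
python3 -m crank '[[[0,0,-0.5],[0.1,0.01,0],1],[[0,0,0],[0,0,0],1],[[0,0,0],[0,0,0],1]]'
python3 -m crank '[[[0,0,-0.5],[0.1,0.01,0],1],[[0,0,0],[0,0,0],1],[[0,0,0],[0,0,0],1]]'
```

```text
time_s: 7.15
tcp_pos: [0.5684, 0.1632, 0.1058]
eef_rot: [-179.9, 0.0, -35.0]
contact_force: [-4.6, 8.3, -0.4]
gripper_width: 0.0002
gripper_force: 3.7
time_s: 7.45
tcp_pos: [0.5691, 0.1626, 0.1058]
eef_rot: [-179.9, 0.0, -34.5]
contact_force: [-4.8, 8.6, 0.8]
gripper_width: 0.0004
gripper_force: 3.8
time_s: 7.75
tcp_pos: [0.5698, 0.1619, 0.1058]
eef_rot: [-179.9, 0.0, -34.0]
contact_force: [-4.9, 8.8, 0.7]
gripper_width: 0.0003
gripper_force: 3.9
```

```bash
python3 -m crank '[[[0,0,0],[0.1,-0.05,0],1],[[0,0,0],[0,0,0],1],[[0,0,0],[0,0,0],1]]'
python3 -m crank '[[[0,0,0],[0.1,-0.05,0],1],[[0,0,0],[0,0,0],1],[[0,0,0],[0,0,0],1]]'
python3 - <<'E'
from h import *
for n in("wrist","top"):
    c=cap(n);P=pts(c);cv2.imwrite(f'pics/{n}3.png',c['color'][...,::-1]);m=red(c)
    k,l,st,ce=cv2.connectedComponentsWithStats(m.astype(np.uint8))
    for i in range(1,k):
        Q=P[(l==i)&(P[...,2]>.095)&(P[...,2]<.12)][:,:2]
        if len(Q)>100:
            f=cv2.fitLine(Q.astype(np.float32),cv2.DIST_HUBER,0,.001,.001).ravel();print(n,len(Q),np.degrees(np.arctan2(f[1],f[0])))
E
```

```text
time_s: 8.05
tcp_pos: [0.5706, 0.1615, 0.1057]
eef_rot: [-179.9, 0.0, -34.0]
contact_force: [-5.5, 8.4, 1.9]
gripper_width: 0.0002
gripper_force: 4.2
time_s: 8.35
tcp_pos: [0.5713, 0.161, 0.1057]
eef_rot: [-180.0, 0.1, -34.0]
contact_force: [-6.7, 6.8, 2.6]
gripper_width: 0.0002
gripper_force: 4.4
wrist 5657 57.725285
```

View pics/wrist3.png

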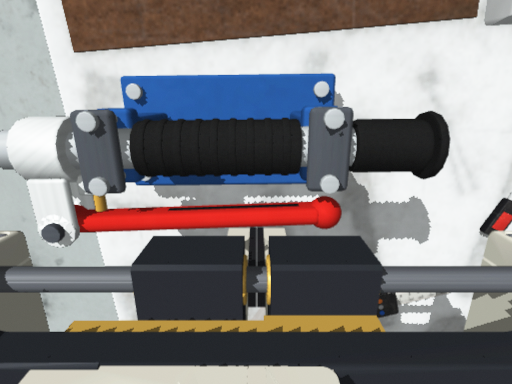

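The lever at (75–340, 218) now lies almost parallel to the bar, having turned about 15.5° of 16°. There's a clear gap to the bar, and the stop screw is near (100,203).

```bash
python3 -m crank '[[[0,0,0],[0.1,0,0],1],[[0,0,0],[0,0,0],1],[[0,0,0],[0,0,0],1]]'
python3 -m crank '[[[0,0,0],[0.1,0,0],1],[[0,0,0],[0,0,0],1],[[0,0,0],[0,0,0],1]]'
```

```text
time_s: 8.75
tcp_pos: [0.5718, 0.1607, 0.1057]
eef_rot: [-180.0, 0.1, -34.0]
contact_force: [-9.0, 8.0, 4.0]
gripper_width: 0.0003
gripper_force: 5.5
time_s: 9.05
tcp_pos: [0.5721, 0.1605, 0.1056]
eef_rot: [-180.0, 0.1, -34.0]
contact_force: [-11.7, 10.8, 5.3]
gripper_width: 0.0006
gripper_force: 7.4
```

Force jumped to about 16 N, so the lever is on its stop. Now I ease it back slowly.

```bash
python3 -m crank '[[[0,0,0],[-0.1,0,0],1],[[0,0,0],[-0.1,0,0],1],[[0,0,0],[-0.1,0.02,0],1],[[0,0,0.5],[-0.1,0.02,0],1],[[0,0,0.5],[-0.1,0,0],1],[[0,0,0.5],[-0.1,0,0],1],[[0,0,0.5],[-0.1,-0.01,0],1],[[0,0,0.5],[-0.1,-0.01,0],1]]'
python3 -m crank '[[[0,0,0.5],[-0.1,-0.01,0],1],[[0,0,0.5],[-0.1,-0.01,0],1],[[0,0,0.5],[-0.1,-0.01,0],1],[[0,0,0.5],[-0.1,-0.01,0],1],[[0,0,0.5],[-0.1,-0.01,0],1],[[0,0,0.5],[-0.1,-0.01,0],1],[[0,0,0.5],[-0.1,-0.01,0],1],[[0,0,0.5],[-0.1,-0.01,0],1]]'
python3 -m crank '[[[0,0,0.5],[-0.1,-0.01,0],1],[[0,0,0.5],[-0.1,-0.01,0],1],[[0,0,0.5],[-0.1,-0.01,0],1],[[0,0,0.5],[-0.1,-0.01,0],1],[[0,0,0.5],[-0.1,-0.01,0],1],[[0,0,0.5],[-0.1,-0.01,0],1],[[0,0,0.5],[-0.1,-0.01,0],1],[[0,0,0.5],[-0.1,-0.01,0],1]]'
```

```text
time_s: 9.85
tcp_pos: [0.5669, 0.1647, 0.1058]
eef_rot: [-179.9, 0.0, -36.5]
contact_force: [-3.7, 7.2, 1.7]
gripper_width: 0.0004
gripper_force: 3.6
time_s: 10.65
tcp_pos: [0.5614, 0.1701, 0.1058]
eef_rot: [-179.9, 0.0, -40.5]
contact_force: [-2.9, 6.3, 1.1]
gripper_width: 0.0006
gripper_force: 2.8
time_s: 11.45
tcp_pos: [0.5562, 0.1758, 0.1058]
eef_rot: [-179.9, 0.0, -44.6]
contact_force: [-2.6, 4.6, 0.4]
gripper_width: 0.0005
gripper_force: 2.1
```

```bash
python3 -m crank '[[[0,0,0.5],[-0.1,-0.01,0],1],[[0,0,0.5],[-0.1,-0.01,0],1],[[0,0,0.5],[-0.1,-0.01,0],1],[[0,0,0.5],[-0.1,-0.01,0],1],[[0,0,0.5],[-0.1,-0.01,0],1],[[0,0,0.5],[-0.1,-0.01,0],1],[[0,0,0.5],[-0.1,-0.01,0],1],[[0,0,0.5],[-0.1,-0.01,0],1]]'
python3 -m crank '[[[0,0,0],[-0.1,0,0],1],[[0,0,0],[-0.1,0,0],1],[[0,0,0],[0,0,0],1],[[0,0,0],[0,0,0],1]]'
python3 -m crank '[[[0,0,0],[-0.1,0,0],1],[[0,0,0],[0,0,0],1],[[0,0,0],[0,0,0],1]]'
```

```text
time_s: 12.25
tcp_pos: [0.5511, 0.1818, 0.1059]
eef_rot: [-180.0, -0.0, -48.6]
contact_force: [0.6, 5.1, 1.0]
gripper_width: 0.0004
gripper_force: 1.8
time_s: 12.65
tcp_pos: [0.5497, 0.1832, 0.1058]
eef_rot: [-180.0, -0.0, -48.6]
contact_force: [-0.5, 3.9, 2.7]
gripper_width: 0.0006
gripper_force: 1.9
time_s: 12.95
tcp_pos: [0.5486, 0.1835, 0.1055]
eef_rot: [180.0, -0.0, -48.6]
contact_force: [-0.8, 2.2, 2.0]
gripper_width: 0.0007
gripper_force: 1.4
```

```bash
python3 -m crank '[[[0,0,0],[-0.05,0,0],1],[[0,0,0],[0,0,0],1],[[0,0,0],[0,0,0],1]]'
python3 -m crank '[[[0,0,0],[-0.05,0,0],1],[[0,0,0],[0,0,0],1],[[0,0,0],[0,0,0],1]]'
python3 -m crank '[[[0,0,0],[-0.05,0,0],1],[[0,0,0],[0,0,0],1],[[0,0,0],[0,0,0],1]]'
python3 - <<'E'
from h import *
for n in("wrist",):
    c=cap(n);P=pts(c);m=red(c)
    k,l,st,ce=cv2.connectedComponentsWithStats(m.astype(np.uint8))
    for i in range(1,k):
        Q=P[(l==i)&(P[...,2]>.095)&(P[...,2]<.12)][:,:2]
        if len(Q)>100:
            f=cv2.fitLine(Q.astype(np.float32),cv2.DIST_HUBER,0,.001,.001).ravel();print(n,len(Q),np.degrees(np.arctan2(f[1],f[0])))
E
```

```text
time_s: 13.25
tcp_pos: [0.5479, 0.1838, 0.1052]
eef_rot: [179.9, 0.0, -48.6]
contact_force: [-1.5, 0.2, 1.5]
gripper_width: 0.0004
gripper_force: 0.3
time_s: 13.55
tcp_pos: [0.548, 0.1845, 0.1055]
eef_rot: [180.0, 0.0, -48.6]
contact_force: [-1.0, -0.2, -0.1]
gripper_width: 0.0005
gripper_force: 0.0
time_s: 13.85
tcp_pos: [0.5478, 0.185, 0.1057]
eef_rot: [180.0, 0.0, -48.6]
contact_force: [-0.5, 0.5, 1.1]
gripper_width: 0.0004
gripper_force: 0.0
wrist 5713 41.868385
```

Lever is at rest: force is zero and the angle is back at 41.9°. Second press.

```bash
python3 -m crank '[[[0,0,0],[0.1,0,0],1],[[0,0,0],[0.1,0,0],1],[[0,0,-1],[0.2,0.02,0],1],[[0,0,-1],[0.2,0.02,0],1],[[0,0,-1],[0.2,0.02,0],1],[[0,0,-1],[0.2,0.02,0],1],[[0,0,-1],[0.2,0.02,0],1],[[0,0,-1],[0.2,0.02,0],1]]'
python3 -m crank '[[[0,0,-1],[0.2,0.02,0],1],[[0,0,-1],[0.2,0.02,0],1],[[0,0,-1],[0.2,0.02,0],1],[[0,0,-1],[0.2,0.02,0],1],[[0,0,-1],[0.2,0.02,0],1],[[0,0,-1],[0.2,0.02,0],1],[[0,0,0],[0,0,0],1],[[0,0,0],[0,0,0],1]]'
python3 -m crank '[[[0,0,-1],[0.2,0.02,0],1],[[0,0,-1],[0.2,0.02,0],1],[[0,0,-0.5],[0.1,0,0],1],[[0,0,0],[0.1,0,0],1],[[0,0,0],[0,0,0],1],[[0,0,0],[0,0,0],1]]'
```

```text
time_s: 14.7
tcp_pos: [0.5565, 0.174, 0.1056]
eef_rot: [180.0, 0.0, -42.5]
contact_force: [-4.9, 3.3, 0.3]
gripper_width: 0.0005
gripper_force: 2.2
time_s: 15.5
tcp_pos: [0.5645, 0.1655, 0.1055]
eef_rot: [180.0, 0.0, -36.5]
contact_force: [-5.2, 5.3, 1.2]
gripper_width: 0.0004
gripper_force: 3.2
time_s: 16.1
tcp_pos: [0.5688, 0.1617, 0.1055]
eef_rot: [180.0, 0.1, -34.0]
contact_force: [-7.0, 4.5, 2.5]
gripper_width: 0.0003
gripper_force: 3.9
```

```bash
python3 -m crank '[[[0,0,0],[0.1,0,0],1],[[0,0,0],[0.1,0,0],1],[[0,0,0],[0,0,0],1],[[0,0,0],[0,0,0],1]]'
python3 -m crank '[[[0,0,0],[0.1,0,0],1],[[0,0,0],[0,0,0],1],[[0,0,0],[0,0,0],1]]'
python3 -m crank '[[[0,0,0],[0.1,0,0],1],[[0,0,0],[0,0,0],1],[[0,0,0],[0,0,0],1]]'
```

```text
time_s: 16.5
tcp_pos: [0.5704, 0.1606, 0.1055]
eef_rot: [180.0, 0.1, -34.0]
contact_force: [-8.0, 4.6, 3.5]
gripper_width: 0.0006
gripper_force: 4.2
time_s: 16.8
tcp_pos: [0.5711, 0.1601, 0.1054]
eef_rot: [179.9, 0.1, -34.0]
contact_force: [-7.7, 6.7, 3.1]
gripper_width: 0.0005
gripper_force: 4.4
time_s: 17.1
tcp_pos: [0.5713, 0.1599, 0.1054]
eef_rot: [179.9, 0.1, -34.0]
contact_force: [-10.4, 8.1, 4.9]
gripper_width: 0.0004
gripper_force: 6.1
```

```bash
python3 -m crank '[[[0,0,0],[0.1,0,0],1],[[0,0,0],[0,0,0],1],[[0,0,0],[0,0,0],1],[[0,0,0],[0,0,0],1],[[0,0,0],[0,0,0],1]]'
python3 - <<'E'
from h import *
c=cap("wrist");P=pts(c);m=red(c);cv2.imwrite('pics/w4.png',c['color'][...,::-1])
k,l,st,ce=cv2.connectedComponentsWithStats(m.astype(np.uint8))
for i in range(1,k):
    Q=P[(l==i)&(P[...,2]>.095)&(P[...,2]<.12)][:,:2]
    if len(Q)>100:
        f=cv2.fitLine(Q.astype(np.float32),cv2.DIST_HUBER,0,.001,.001).ravel();print(len(Q),np.degrees(np.arctan2(f[1],f[0])))
print(r.get_state()['contact_force'])
E
```

```text
time_s: 17.6
tcp_pos: [0.5716, 0.1597, 0.1053]
eef_rot: [179.9, 0.2, -34.0]
contact_force: [-13.4, 10.1, 6.1]
gripper_width: 0.0001
gripper_force: 8.0
5669 58.063374
[-13.91995825  10.48549894   7.03910814]
```

View pics/w4.png

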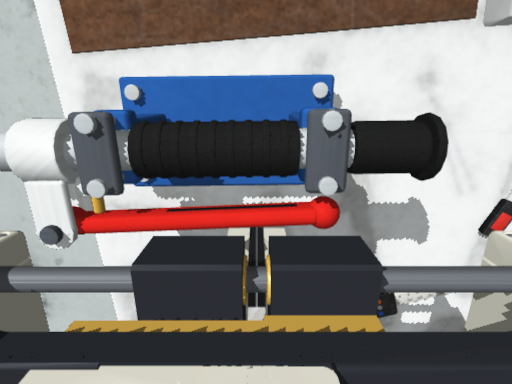

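The lever (75–340, 217) is on its stop at 58.1°, which is 16.2° from rest. It's clear of the bar and held with about 17 N, so I'm handing in.

```bash
python3 -c "
from plant import r
print(r.close_job())"
```

```text
the job is handed in; nothing more can be done
None
```

I pressed the lever to its stop, eased it back to rest, and pressed it to the stop again; the job is handed in with the shut fingers holding it there at about 17 N, clear of the bar.

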